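# Puff the dust off the headphones and hang them on the alcove bar

## Robot

A 6-joint arm with a two-finger parallel gripper is mounted at the origin on the work surface. World frame = base frame: x ahead of the robot, y to its left, z up, the work surface at z = 0. Lengths are in m, angles in rad, forces in N, time in s.
With the tool pointing down it reaches from about 0.35 to 0.975 m from the base axis. Payload 7.1 kg.
Tool frame: the origin (TCP) lies between the finger pads; the fingertips stand 17 mm ahead of it and the grasp point (between the pads) lies 2 mm behind it (env.finger_overhang is the z of the fingertips in the tool frame, in m); z points along the fingers, y is the direction in which the jaws open and shut (so a half turn about z gives the same grasp; the last joint's range is limited). The gripper opens to 88 mm and grips with 3 to 60 N. Pads are 20 mm wide; open, the fingers measure 115 mm over their backs; the gripper's body (75 mm by 178 mm) begins 61 mm behind the grasp point.
Start: joints at [-1.197, 0.423, 1.63, -0, 1.089, -0.019], TCP at [0.239, -0.577, 0.24] pointing down, gripper open.
Joint ranges: [-3, 3], [-0.9, 2.11], [0.09, 2.58], [-1.31, 4.45], [0.11, 2.69], [-2.54, 2.54]. Speed limits (rad/s): [2.39, 2.39, 3.01, 3.14, 3.14, 3.14].

## Interface

Orientations are given as [roll, pitch, yaw] about the fixed x, y, z axes, in that order (R = Rz(yaw) Ry(pitch) Rx(roll)).
In Python, from plant import monitor, imaging, order, finder, env gives the robot as it stands.
- The arm moves only by the tool jog_arm, never from a script. Its argument "plan" is a list of rows, each an object of numbers: "x", "y", "z": the shift along the world's x, y, z in cm; "spin": the turn about the world's z in degrees; "gripper": the closure in counts, from 0 (fully open) to 255 (shut). In form: [{"x": .., "y": .., "z": .., "spin": .., "gripper": ..}, ...]. A call has 1 to 5 rows; each row shifts and turns the commanded pose from where the row before left it; what a row does not reach is not made up. A row lasts 1/10 s, in which the tool goes at most 50 mm and 8.59 degrees, less where a joint would pass 70% of its speed; a pose out of reach is approached as far as the arm can. A call with a gripper value outside its range is refused whole. The fingers move at their own pace and stop on an object; "newtons" is the grip in N (left out, the last holds). Time passes only in rows, so rows that do not move let the fingers close. It gives the time, the measured TCP pose, the force and the opening at its end, in the units of the state.
- monitor.get_obs(): the state, without advancing time (a new reading comes with each control period).
- imaging.camera(name): name is "scene" or "top" or "wrist"; returns (picture, depth): 480x640x3 uint8, red, green, blue; 480x640 float32, m along the optical axis (not along the pixel's ray), 0 where there is no reading.
- imaging.get_calibration(name): a dict with "fx", "fy", "cx", "cy" (pixels), "origin" and "rotation" of the camera in the world. Camera axes: x right, y down, z forward; pixel columns grow to the right and rows downward; lengths in m; the calibration is good to about 2 mm. A picture is of the moment at which its call begins: read the wrist's pose just before it. get_calibration takes no time and is no camera call; for the wrist camera it gives the pose at the moment of the call.
- order.job_done(): hands the job in, once; it reports no verdict.
Trained networks look in the newest picture that a camera, given by its name, has taken for a name from the list of things; names that differ only in an ending like _2 or _b are one class to them, and where a whole thing is asked for, a point or a joint stands for the part that bears it (a point fixed in the world has none). Each returns a list of dicts, best first, with "p" (0 to 1); they miss things now and then, are a little off and sometimes report something else, mostly with a low value. They report only what shows in the picture. A call takes as long as a camera call. They do not tell look-alikes from the thing itself.
- finder.silhouettes(camera, label): "region" (480x640 bool, what is visible of it) and "centre" ([column, row] in pixels, amid what is visible of it).
The state is a dict: "time": time; "q": joint angles; "qvel": joint speeds; "tau": joint torques, N m; "position": TCP position; "ee_rot": TCP orientation; "wrist_force": force on the tool from outside, world axes, zero at the start; "ft_torque": the same for the moment, N m; "opening": finger opening in m.
Only numpy, scipy, OpenCV 4.12 (cv2) and the standard library are available. Lean on these libraries where they do the work, as an engineer would, in place of code of your own. Each camera call takes 0.05 s, during which the arm holds its last target. There are 200 camera calls.

## Task

Pick up the red blower, hold its nozzle steady for a good second about 3 cm in front of the orange-ringed grille of the standing headphones, pointing square at it without touching them, then lay the blower back on its grey mat. Then hang the headphones by their headband over the middle of the brass bar under the glass shelf and let go, with the cups hanging down either side. Do not knock the glass or disturb the loader, the black case or the canisters.

Things in the scene. Friction and masses are not known exactly. Their poses are not given: they have to be found in the camera images.
- headset: Rigid black headphones standing on their cups, 176 (x) x 60 (y) x 174 (z) mm, 0.25 kg. Origin: underside, midway between cups; x from cup to cup (-x cup: orange ring, orange stem), z up. Band 26 mm wide (y), 8 thick: half circle of mean radius 75 in the xz plane about (0, 0, 95), legs straight down; underside of crown at z = 166. Cups 75 high, |x| = 55 to 88, gap between them 110 mm.
- headset_grille (a point): Centre of the round aluminium grille with an orange ring (54 mm across) on the outer face of the headphones' -x cup, 37.5 mm above their underside; the face looks along the headphones' -x.
- blower: Red blower bulb with a black nozzle, lying level on the mat, about 90 g. Origin: underside of its flat black foot (56 x 36 mm) below the middle of the bulb; x towards the nozzle tip, z up. Bulb 50 mm in diameter and 82 mm long, its axis along x at z = 27 mm; straight gripping part x = -22 to +22 mm.
- blower_tip (a point): Tip of the blower's rubber nozzle: 105 mm ahead (+x) of the blower's origin on the bulb axis, 27 mm above the foot.
- mat: Grey felt mat, fixed, 200 (x) x 120 (y) x 4 mm thick; origin at the centre of its underside, on the work surface.
- hanger: Fixed: walnut cheek (25 mm thick, x = -75 to 135, 370 high, inner face at y = 110) carrying a brass bar, free at its -y end. Origin on the work surface below the bar's middle. Bar along y from 110 to -110, 20 mm thick, axis 230 high, with a 32 mm collar on the last 8 mm of the free end. Thin brass post at x = 125, y = -75. x points across the bar, away from the robot.
- hanger_bar (a point): Top of the brass bar at its middle, 240 mm above the work surface; axes as the hanger's (y along the bar, free end at -y).
- glass: Glass shelf fixed to the hanger, level, above the bar. Origin on its underside straight above the bar's middle, 313 mm above the work surface; spans x = -55 to +140 mm, y = -85 to +110 mm, 8 mm thick. A few small items stand on it.
- loader: Bystander: aluminium film loader with lid, 87 x 112 x 73 mm high; origin at the centre of its underside.
- case: Bystander: black plastic case with a red press-button clasp, 82 x 102 x 46 mm high; origin at the centre of its underside.
- canister_a: Bystander: blue film canister, upright, 35 mm diameter, 51 mm high, standing under the bar; origin at the centre of its underside.
- canister_b: Bystander: blue film canister, upright, 35 mm diameter, 51 mm high, near the headphones; origin at the centre of its underside.
There are look-alikes about, which are no part of the job. What is shaped like the headset but green or purple is not meant. Of the things shaped like the mat, the grey one is meant.

How it is judged:
On the way, in this order (a step that is already met when the one before it is completed fails the run):
1. held blower still for 1 s: tip 8 to 67 mm in front of the grille, within 20 mm of its axis in y and z, within 20 degrees of square; headphones within 20 mm of where they stood (x of blower_tip in the frame of headset between -0.155 and -0.096 m and y of blower_tip in the frame of headset between -0.02 and 0.02 m and z of blower_tip in the frame of headset between 0.0175 and 0.0575 m and x of blower in the frame of headset below -0.18 m and angle between the x axis of blower and the x axis of headset, either way round below 0.35 rad and linear speed of blower below 0.03 m/s and contact force between the fingers and blower above 1 N and distance of headset from where it was at the start of the episode below 0.02 m), for 1 s.
2. blower released, at rest, foot down on the mat, origin within 75 x 45 mm of its centre; headphones within 20 mm of where they stood (x of blower in the frame of mat between -0.075 and 0.075 m and y of blower in the frame of mat between -0.045 and 0.045 m and z of blower in the frame of mat below 0.012 m and angle between blower's own z axis and vertical below 0.15 rad and linear speed of blower below 0.02 m/s and contact force between the fingers and blower below 0.1 N and distance of headset from where it was at the start of the episode below 0.02 m), for 0.2 s.
At the end, for the whole second after the job is handed in: Headphones hang released and still on the bar by the crown: origin 150-180 mm below bar top, within 45 mm across it, 75 mm (free end) to 60 mm (cheek) of its middle, tilt < 0.3 rad. Blower released, still, foot down on the mat, origin within 75 x 45 mm of its centre (x of headset in the frame of hanger_bar between -0.045 and 0.045 m and y of headset in the frame of hanger_bar between -0.075 and 0.06 m and z of headset in the frame of hanger_bar between -0.18 and -0.15 m and angle between headset's own z axis and vertical below 0.3 rad and linear speed of each of headset, blower below 0.02 m/s and angular speed of headset below 0.2 rad/s and contact force between headset and hanger above 0.8 N and contact force between headset and the fingers below 0.1 N and x of blower in the frame of mat between -0.075 and 0.075 m and y of blower in the frame of mat between -0.045 and 0.045 m and z of blower in the frame of mat below 0.012 m and angle between blower's own z axis and vertical below 0.15 rad and contact force between the fingers and blower below 0.1 N); the robot touches nothing.
It fails at once if the film loader, black case or a canister is shifted by more than 20 mm or tipped (distance of any of loader, case, canister_a, canister_b from where it was at the start of the episode above 0.02 m or angle between any of loader, case, canister_a, canister_b's own z axis and vertical above 0.3 rad).
It fails at once if the glass shelf is knocked (over 8 N) (contact force between anything else and glass above 8 N).
It fails at once if the blower touches the headphones (over 1 N) (contact force between blower and headset above 1 N).
It also fails if it takes over 64 s, if anything falls off the work surface, if the arm or the gripper's body presses on something with over 40 N, if the wrist force passes 120 N, or if a joint passes its speed limit or range.

## Working session

There is one attempt and no reset: what is moved stays moved. The work goes in short steps, Python scripts to look and compute and a tool call to move; the robot and the scene stay as the last step left them, time stands still between calls to the robot, and variables do not carry over. Pictures are saved under pics/ and viewed, about 8 in all and at most 12, crops included, and the job is handed in when it is done.

Besides the shell and the picture viewer there is one more tool, called after "Call:" in YAML: its name, and indented under it one key for each argument. jog_arm: Moves the arm, as the interface text tells. Its arguments: {"type":"object","properties":{"plan":{"type":"array"},"newtons":{"type":"number"}},"required":["plan"]}

```bash
mkdir -p pics
cat > h.py <<'E'
import numpy as np, cv2
from plant import monitor, imaging, order, finder, env
def shot(c,fn=None):
    cal=imaging.get_calibration(c); im,d=imaging.camera(c)
    if fn: cv2.imwrite('pics/'+fn,im[:,:,::-1])
    return im,d,cal
def cloud(d,cal):
    v,u=np.mgrid[:480,:640]
    P=np.stack([(u-cal['cx'])/cal['fx']*d,(v-cal['cy'])/cal['fy']*d,d],-1)
    W=P@np.array(cal['rotation']).T+np.array(cal['origin']); W[d<=0]=np.nan
    return W
def stat(W,m):
    p=W[m]; p=p[~np.isnan(p).any(1)]
    return p
E
python3 - <<'E'
from h import *
np.set_printoptions(precision=3,suppress=True)
a=[]
for c in ['scene','top']:
    im,d,cal=shot(c,c+'0.png'); W=cloud(d,cal); np.save(c+'0.npy',W)
    print(c,cal['origin'])
    for l in ['headset','headset_grille','blower','blower_tip','mat','hanger','glass','loader','case','canister_a']:
        for r in finder.silhouettes(c,l)[:3]:
            p=stat(W,r['region'])
            if len(p): print(l,round(r['p'],2),r['centre'],len(p),np.median(p,0),np.percentile(p,2,0),np.percentile(p,98,0))
o=monitor.get_obs();print(o['time'],o['position'],o['ee_rot'])
E
```

```text
Traceback (most recent call last):
  File "h.py", line 10, in cloud
    W=P@np.array(cal['rotation']).T+np.array(cal['origin']); W[d<=0]=np.nan
      ~~~~~~~~~~~~~~~~~~~~~~~~~~~~~^~~~~~~~~~~~~~~~~~~~~~~~
ValueError: operands could not be broadcast together with shapes (480,640) (3,)
```

```bash
python3 - <<'E'
s=open('h.py').read()
s=s.replace("import numpy","from scipy.spatial.transform import Rotation as Ro\nimport numpy",1).replace("np.array(cal['rotation']).T","Ro.from_euler('xyz',cal['rotation']).as_matrix().T")
open('h.py','w').write(s)
E
python3 - <<'E'
from h import *
np.set_printoptions(precision=3,suppress=True)
a=[]
for c in ['scene','top']:
    im,d,cal=shot(c,c+'0.png'); W=cloud(d,cal); np.save(c+'0.npy',W)
    print(c,cal['origin'],cal['rotation'])
    for l in ['headset','headset_grille','blower','blower_tip','mat','hanger','glass','loader','case','canister_a']:
        for r in finder.silhouettes(c,l)[:3]:
            p=stat(W,r['region'])
            if len(p): print(l,round(r['p'],2),r['centre'],len(p),np.median(p,0),np.percentile(p,2,0),np.percentile(p,98,0))
o=monitor.get_obs();print(o['time'],o['position'],o['ee_rot'])
E
```

```text
scene [ 1.336 -0.155  0.791] [-2.187  0.004  1.395]
headset 0.96 [456.0, 266.0] 645 [0.487 0.34  0.045] [0.455 0.323 0.005] [0.504 0.368 0.121]
headset 0.91 [291.2, 246.6] 2114 [ 0.389 -0.05   0.069] [ 0.188 -0.104 -0.   ] [ 0.442 -0.004  0.173]
headset 0.55 [347.3, 316.3] 2617 [ 0.67  -0.008  0.073] [ 0.607 -0.107  0.006] [0.728 0.057 0.174]
headset_grille 0.95 [347.3, 322.3] 2596 [ 0.669 -0.009  0.074] [ 0.605 -0.105  0.007] [0.728 0.057 0.174]
headset_grille 0.88 [291.8, 245.2] 2066 [ 0.392 -0.051  0.069] [ 0.272 -0.104  0.   ] [ 0.442 -0.007  0.173]
blower 0.85 [173.5, 308.6] 964 [ 0.513 -0.344  0.04 ] [ 0.477 -0.387  0.006] [ 0.528 -0.262  0.056]
blower_tip 0.77 [172.2, 311.1] 1011 [ 0.512 -0.343  0.038] [ 0.458 -0.388  0.002] [ 0.528 -0.268  0.056]
mat 0.71 [187.7, 320.7] 2149 [ 0.5   -0.318  0.003] [ 0.413 -0.433 -0.   ] [ 0.553 -0.238  0.007]
mat 0.59 [173.6, 252.0] 1950 [ 0.244 -0.366  0.003] [ 0.181 -0.459 -0.   ] [ 0.3   -0.268  0.007]
hanger 0.96 [540.4, 250.6] 18741 [0.745 0.386 0.32 ] [0.611 0.2   0.008] [0.815 0.423 0.37 ]
glass 0.94 [513.8, 230.4] 8041 [0.725 0.308 0.
[... 1393 characters left out ...]
66 [182.7, 151.8] 10930 [0.693 0.335 0.322] [0.606 0.201 0.035] [0.798 0.433 0.372]
glass 0.87 [196.0, 145.8] 7805 [0.701 0.306 0.321] [0.604 0.208 0.315] [0.797 0.404 0.368]
loader 0.56 [292.0, 272.1] 1598 [0.436 0.128 0.063] [0.39  0.072 0.002] [0.483 0.182 0.074]
loader 0.41 [195.4, 146.5] 7707 [0.702 0.305 0.321] [0.605 0.208 0.316] [0.797 0.403 0.368]
case 0.89 [451.4, 155.8] 1291 [ 0.742 -0.295  0.045] [ 0.702 -0.347  0.008] [ 0.785 -0.246  0.053]
canister_a 0.62 [184.9, 150.2] 10997 [0.694 0.334 0.322] [0.606 0.201 0.017] [0.799 0.432 0.372]
canister_a 0.54 [319.9, 234.4] 156 [0.543 0.048 0.05 ] [ 0.528  0.032 -0.001] [0.566 0.063 0.057]
1.15 [ 0.239 -0.577  0.24 ] [3.142 0.    0.393]
```

View pics/scene0.png

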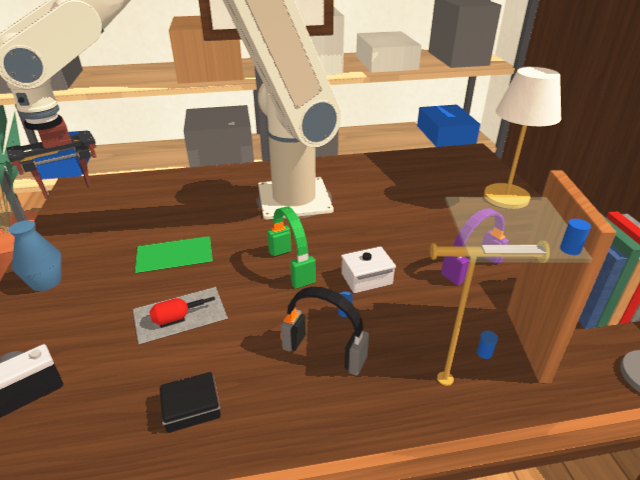

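View pics/top0.png

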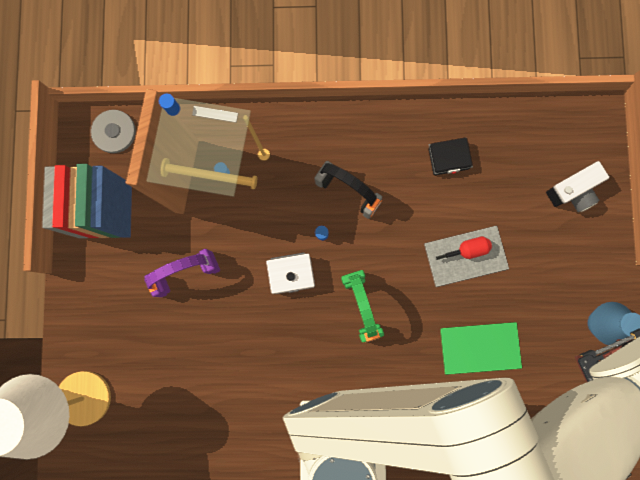

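```bash
cat > fit.py <<'E'
from h import *
np.set_printoptions(precision=4,suppress=True)
def pca(p):
    c=p.mean(0); w,v=np.linalg.eigh(np.cov((p-c).T)); return c,v[:,-1],np.sqrt(w)
for c in ['top','scene']:
    W=np.load(c+'0.npy'); im=cv2.imread(f'pics/{c}0.png')[:,:,::-1].astype(int)
    hsv=cv2.cvtColor(im.astype(np.uint8),cv2.COLOR_RGB2HSV)
    X,Y,Z=W[...,0],W[...,1],W[...,2]
    box=lambda a,b,e,f,g,h:(X>a)&(X<b)&(Y>e)&(Y<f)&(Z>g)&(Z<h)
    m=box(.57,.74,-.13,.08,.085,.19)
    p=W[m]; ctr,d,s=pca(p[:,:2])
    r=cv2.minAreaRect(p[:,:2].astype(np.float32)*1000)
    print(c,'headset band',len(p),ctr,np.degrees(np.arctan2(d[1],d[0])),s,r,'z',np.nanpercentile(p[:,2],99))
    t=(p[:,:2]-ctr)@d; print('  extent',np.percentile(t,[1,99]), 'mid',ctr+d*np.percentile(t,[1,99]).mean())
    top=W[box(.57,.74,-.13,.08,.165,.19)]; print('  crown',top[:,:2].mean(0),len(top))
    cup=W[box(.55,.74,-.14,.08,.01,.07)]; print('  cups',len(cup),cup.min(0),cup.max(0))
    b=box(.40,.56,-.44,-.2,.012,.08); p=W[b]; ctr,d,s=pca(p[:,:2]); t=(p[:,:2]-ctr)@d
    print('  blower',len(p),ctr,np.degrees(np.arctan2(d[1],d[0])),cv2.minAreaRect(p[:,:2].astype(np.float32)*1000),ctr+d*t.min(),ctr+d*t.max())
    red=b&((hsv[...,0]<8)|(hsv[...,0]>172))&(hsv[...,1]>170)&(Z>.03); p=W[red]; print('   red',len(p),p.mean(0),cv2.minAreaRect(p[:,:2].astype(np.float32)*1000),p[:,2].max())
    gray=box(.38,.58,-.46,-.2,-.003,.012)&(hsv[...,1]<60)&(hsv[...,2]>60); p=W[gray]; print('  mat',len(p),cv2.minAreaRect(p[:,:2].astype(np.float32)*1000))
    bar=box(.57,.75,.17,.41,.222,.26); p=W[bar]
    if len(p)>20: ctr,d,s=pca(p[:,:2]); t=(p[:,:2]-ctr)@d; print('  bar',len(p),ctr,np.degrees(np.arctan2(d[1],d[0])),ctr+d*t.min(),ctr+d*t.max())
    ch=box(.5,.9,.33,.5,.33,.38);p=W[ch]; print('  cheek',len(p),cv2.minAreaRect(p[:,:2].astype(np.float32)*1000))
    gl=box(.5,.9,.1,.45,.316,.326);p=W[gl]; print('  glass',len(p),cv2.minAreaRect(p[:,:2].astype(np.float32)*1000))
E
python3 fit.py
```

```text
top headset band 692 [ 0.652  -0.0292] 55.505900557205415 [0.0079 0.0449] ((654.3739624023438, -27.222946166992188), (164.68496704101562, 27.046634674072266), 55.75634002685547) z 0.1781038868894331
  extent [-0.0715  0.0818] mid [ 0.6549 -0.025 ]
  crown [ 0.6565 -0.0238] 326
  cups 292 [ 0.5502 -0.1383  0.0101] [0.7346 0.0783 0.07  ]
  blower 692 [ 0.4943 -0.3396] 105.28763758474065 ((477.3428955078125, -335.39031982421875), (121.2157211303711, 191.3251953125), 8.898996353149414) [ 0.5167 -0.4217] [ 0.4657 -0.2349]
   red 501 [ 0.4974 -0.3497  0.0504] ((499.01885986328125, -353.1625671386719), (46.95635986328125, 81.37944793701172), 14.565351486206055) 0.06722150681442174
  mat 2600 ((480.4935302734375, -336.8146057128906), (119.4753646850586, 201.3260955810547), 13.300381660461426)
  bar 177 [0.6396 0.2105] 79.10446089231061 [0.6362 0.193 ] [0.6443 0.2349]
  cheek 2028 ((706.1236572265625, 398.997802734375), (67.52932739257812, 210.43080139160156), 76.83895111083984)
  glass 7044 ((693.9393310546875, 312.47320556640625), (207.39981079101562, 216.71714782714844), 79.31645202636719)
[... 406 characters left out ...]
719, -320.3099670410156), (46.75182342529297, 146.92691040039062), 14.752127647399902) [ 0.5256 -0.3881] [ 0.4755 -0.2496]
   red 617 [ 0.5116 -0.3514  0.046 ] ((504.8648681640625, -352.3275146484375), (46.025516510009766, 80.87315368652344), 16.236642837524414) 0.05843800015028022
  mat 2090 ((482.0252380371094, -336.29376220703125), (122.89108276367188, 200.6162872314453), 12.785499572753906)
  bar 515 [0.6698 0.2627] 64.7817906595063 [0.6362 0.1912] [0.7363 0.4039]
  cheek 2941 ((708.5975341796875, 394.66766357421875), (67.5545883178711, 213.48526000976562), 79.34031677246094)
  glass 7023 ((703.7638549804688, 309.43414306640625), (219.42832946777344, 213.6083526611328), 84.4609146118164)
```

Call:
jog_arm:
  plan:
    - {"x":2.6,"y":2.2,"spin":8.2,"gripper":0}
    - {"x":2.6,"y":2.2,"spin":8.2,"gripper":0}
    - {"x":2.6,"y":2.2,"spin":8.2,"gripper":0}
    - {"x":2.6,"y":2.2,"spin":8.2,"gripper":0}
    - {"x":2.6,"y":2.2,"spin":8.2,"gripper":0}

```text
$.plan[0]: bad value
```

Call:
jog_arm:
  plan:
    - {"x":2.6,"y":2.2,"spin":8.2,"gripper":0}
    - {"x":2.6,"y":2.2,"spin":8.2,"gripper":0}
    - {"x":2.6,"y":2.2,"spin":8.2,"gripper":0}
    - {"x":2.6,"y":2.2,"spin":8.2,"gripper":0}
    - {"gripper":0}

```text
$.plan[0]: bad value
```

Call:
jog_arm:
  plan:
    - {"x":2.6,"y":2.2,"z":0,"spin":8.2,"gripper":0}
    - {"x":2.6,"y":2.2,"z":0,"spin":8.2,"gripper":0}
    - {"x":2.6,"y":2.2,"z":0,"spin":8.2,"gripper":0}
    - {"x":2.6,"y":2.2,"z":0,"spin":8.2,"gripper":0}
    - {"x":2.6,"y":2.2,"z":0,"spin":8.2,"gripper":0}

```text
time: 1.65
position: [0.3702, -0.4665, 0.2398]
ee_rot: [3.141, 0.0, 1.114]
wrist_force: [-0.4, 0.7, 0.7]
opening: 0.0881
```

Call:
jog_arm:
  plan:
    - {"x":2.6,"y":2.2,"z":0,"spin":8.2,"gripper":0}
    - {"x":2.6,"y":2.2,"z":0,"spin":8.2,"gripper":0}
    - {"x":2.6,"y":2.2,"z":0,"spin":8.2,"gripper":0}
    - {"x":2.6,"y":2.2,"z":0,"spin":8.2,"gripper":0}
    - {"x":0,"y":0,"z":0,"spin":0,"gripper":0}

```text
time: 2.15
position: [0.4758, -0.3771, 0.2398]
ee_rot: [3.141, -0.0, 1.687]
wrist_force: [-0.5, -0.2, 0.4]
opening: 0.0878
```

Run:
```python
from h import *
np.set_printoptions(precision=4,suppress=True)
o=monitor.get_obs();print(o['position'],o['ee_rot'],o['q'])
im,d,cal=shot('wrist','w1.png');W=cloud(d,cal);print(cal['origin'],cal['rotation'])
R=Ro.from_euler('xyz',o['ee_rot']).as_matrix();print('cam in tool',R.T@(np.array(cal['origin'])-o['position']))
X,Y,Z=np.moveaxis(W,2,0)
hsv=cv2.cvtColor(im,cv2.COLOR_RGB2HSV)
m=((hsv[...,0]<8)|(hsv[...,0]>172))&(hsv[...,1]>170)&(Z>.03)&(Z<.08); p=W[m];print('red',len(p),cv2.minAreaRect(p[:,:2].astype(np.float32)*1000),p[:,2].max())
for r in finder.silhouettes('wrist','blower'):
    p=stat(W,r['region']);p=p[p[:,2]>.012];print(r['p'],cv2.minAreaRect(p[:,:2].astype(np.float32)*1000),p.mean(0))
```

```text
[ 0.4758 -0.3771  0.2398] [ 3.1405 -0.0001  1.6875] [-0.6902  0.3967  1.6712  0.0009  1.0731 -0.8073]
[ 0.4678 -0.3039  0.3854] [ 2.8662 -0.0012  0.1177]
cam in tool [ 0.0736  0.0007 -0.1456]
red 4315 ((590.54833984375, -331.57965087890625), (233.6902618408203, 81.54793548583984), 14.37717056274414) 0.058515437637234324
0.87 ((493.0877380371094, -323.15252685546875), (49.2009391784668, 146.1170196533203), 14.432016372680664) [ 0.4964 -0.3392  0.0475]
```

View pics/w1.png

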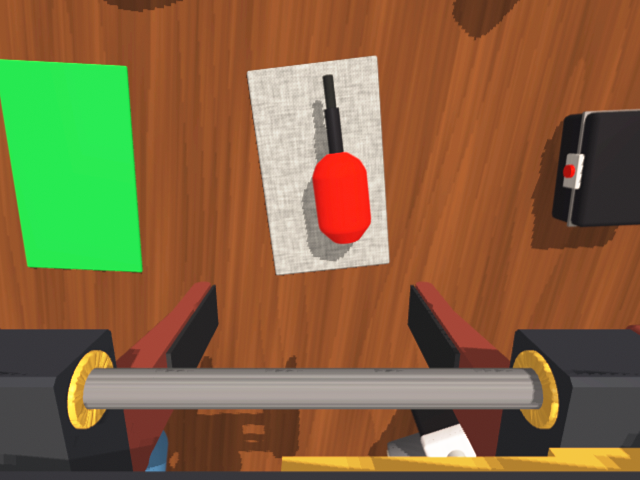

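Call:
jog_arm:
  plan:
    - {"x":0.9,"y":0.8,"z":-3,"spin":2.6,"gripper":0}
    - {"x":0.9,"y":0.8,"z":-4,"spin":2.6,"gripper":0}
    - {"x":0.8,"y":0.8,"z":-4,"spin":2.6,"gripper":0}
    - {"x":0,"y":0,"z":-4,"spin":0,"gripper":0}
    - {"x":0,"y":0,"z":0,"spin":0,"gripper":0}

```text
time: 2.75
position: [0.4953, -0.3539, 0.0847]
ee_rot: [-3.135, -0.008, 1.815]
wrist_force: [0.0, 0.4, -0.8]
opening: 0.0879
```

Call:
jog_arm:
  plan:
    - {"x":0,"y":0,"z":0,"spin":0,"gripper":0}
    - {"x":0,"y":0,"z":0,"spin":0,"gripper":0}

```text
time: 2.95
position: [0.5, -0.357, 0.0919]
ee_rot: [3.14, 0.003, 1.815]
wrist_force: [0.7, -0.7, 0.2]
opening: 0.0877
```

Call:
jog_arm:
  plan:
    - {"x":0.1,"y":0.3,"z":-2.5,"spin":0,"gripper":0}
    - {"x":0,"y":0,"z":-2.4,"spin":0,"gripper":0}
    - {"x":0,"y":0,"z":-1,"spin":0,"gripper":0}
    - {"x":0,"y":0,"z":0,"spin":0,"gripper":0}
    - {"x":0,"y":0,"z":0,"spin":0,"gripper":0}

```text
time: 3.45
position: [0.501, -0.3532, 0.0322]
ee_rot: [3.14, 0.002, 1.817]
wrist_force: [0.4, 0.1, 0.0]
opening: 0.0878
```

Call:
jog_arm:
  plan:
    - {"x":0,"y":0,"z":0,"spin":0,"gripper":255}
    - {"x":0,"y":0,"z":0,"spin":0,"gripper":255}
    - {"x":0,"y":0,"z":0,"spin":0,"gripper":255}
    - {"x":0,"y":0,"z":0,"spin":0,"gripper":255}
    - {"x":0,"y":0,"z":0,"spin":0,"gripper":255}
  newtons: 20

```text
time: 3.95
position: [0.5003, -0.3524, 0.0308]
ee_rot: [3.142, 0.0, 1.817]
wrist_force: [0.2, -0.0, -0.1]
opening: 0.0513
```

Call:
jog_arm:
  plan:
    - {"x":0,"y":0,"z":1.5,"spin":0,"gripper":255}
    - {"x":0,"y":0,"z":2.5,"spin":0,"gripper":255}
    - {"x":0.3,"y":1,"z":0,"spin":-6,"gripper":255}
    - {"x":0.3,"y":1,"z":0,"spin":-6,"gripper":255}
    - {"x":0.3,"y":1,"z":0,"spin":-6,"gripper":255}

```text
time: 4.45
position: [0.5096, -0.3223, 0.072]
ee_rot: [3.141, 0.001, 1.498]
wrist_force: [0.0, -0.5, -1.0]
opening: 0.0498
```

Call:
jog_arm:
  plan:
    - {"x":0.3,"y":1,"z":0,"spin":-6,"gripper":255}
    - {"x":0.3,"y":1,"z":0,"spin":-6,"gripper":255}
    - {"x":0.3,"y":1,"z":0,"spin":-6,"gripper":255}
    - {"x":0.3,"y":1,"z":-1,"spin":-6,"gripper":255}
    - {"x":0.2,"y":1,"z":-1,"spin":-6,"gripper":255}

```text
time: 4.95
position: [0.524, -0.2723, 0.0518]
ee_rot: [3.14, -0.0, 0.975]
wrist_force: [0.6, -0.5, -0.3]
opening: 0.0495
```

Call:
jog_arm:
  plan:
    - {"x":0.2,"y":1,"z":-1,"spin":0,"gripper":255}
    - {"x":0.2,"y":1,"z":0,"spin":0,"gripper":255}
    - {"x":0,"y":0,"z":0,"spin":0,"gripper":255}
    - {"x":0,"y":0,"z":0,"spin":0,"gripper":255}

```text
time: 5.35
position: [0.5277, -0.2524, 0.0412]
ee_rot: [3.141, -0.0, 0.981]
wrist_force: [0.6, 1.2, -0.1]
opening: 0.0498
```

Run:
```python
from h import *
np.set_printoptions(precision=4,suppress=True)
o=monitor.get_obs();print(o['time'],o['position'],o['ee_rot'])
im,d,cal=shot('wrist');Ww=cloud(d,cal)
for n,lab in (('wrist','headset'),):
    for r in finder.silhouettes(n,lab):
        p=stat(Ww,r['region']);print(r['p'],r['centre'],p.mean(0),p.min(0),p.max(0))
im2,d2,c2=shot('top');W2=cloud(d2,c2)
a=np.hstack([cv2.resize(im[:,:,::-1],(400,300)),cv2.resize(im2[60:330,250:610,::-1],(400,300))]);cv2.imwrite('pics/c2.png',a)
# headset band fit from the wrist and top
for W in (Ww,W2):
    X,Y,Z=np.moveaxis(W,2,0)
    m=(X>.57)&(X<.74)&(Y>-.13)&(Y<.08)&(Z>.085)&(Z<.19);p=W[m][:,:2]
    if len(p)>50: print(len(p),cv2.minAreaRect(p.astype(np.float32)*1000))
    m=(X>.48)&(X<.62)&(Y>-.24)&(Y<-.08)&(Z>.018)&(Z<.05);p=W[m][:,:2];print('nozzle',len(p),cv2.minAreaRect(p.astype(np.float32)*1000) if len(p)>5 else 0)
```

```text
5.35 [ 0.5277 -0.2524  0.0412] [ 3.1408 -0.      0.9812]
nozzle 7332 ((556.3881225585938, -214.55731201171875), (108.0345458984375, 46.34358215332031), 38.80678939819336)
697 ((656.2372436523438, -24.580474853515625), (157.28970336914062, 27.970653533935547), 55.21327209472656)
nozzle 99 ((582.0260620117188, -153.17250061035156), (139.82286071777344, 35.509464263916016), 73.34305572509766)
```

View pics/c2.png

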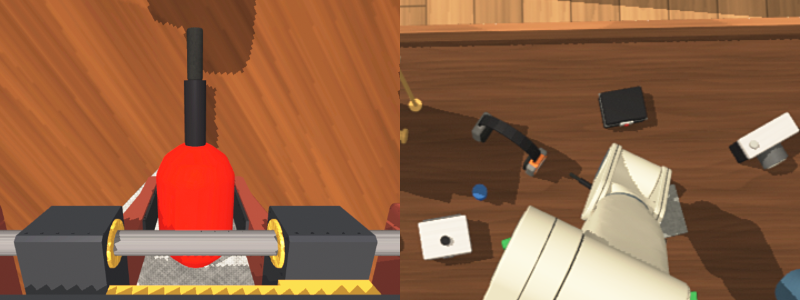

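Call:
jog_arm:
  plan:
    - {"x":0.1,"y":1.5,"z":0,"spin":0,"gripper":255}
    - {"x":0.1,"y":1.5,"z":0,"spin":0,"gripper":255}
    - {"x":0.1,"y":1.4,"z":0,"spin":0,"gripper":255}
    - {"x":0,"y":0,"z":0,"spin":0,"gripper":255}
    - {"x":0,"y":0,"z":0,"spin":0,"gripper":255}

```text
time: 6.0
position: [0.5304, -0.2076, 0.0407]
ee_rot: [3.142, 0.0, 0.981]
wrist_force: [-0.5, 0.2, -1.2]
opening: 0.0494
```

Call:
jog_arm:
  plan:
    - {"x":0,"y":0,"z":0,"spin":0,"gripper":255}
    - {"x":0,"y":0,"z":0,"spin":0,"gripper":255}
    - {"x":0,"y":0,"z":0,"spin":0,"gripper":255}
    - {"x":0,"y":0,"z":0,"spin":0,"gripper":255}
    - {"x":0,"y":0,"z":0,"spin":0,"gripper":255}

```text
time: 6.5
position: [0.5302, -0.2086, 0.0407]
ee_rot: [-3.142, 0.0, 0.979]
wrist_force: [-0.1, 0.5, -0.7]
opening: 0.0497
```

Run:
```python
from h import *
o=monitor.get_obs();print(o['time'],o['position'],o['ee_rot'])
im,d,cal=shot('wrist');im2,d2,c2=shot('scene')
cv2.imwrite('pics/c3.png',np.hstack([cv2.resize(im[:,:,::-1],(400,300)),cv2.resize(im2[220:400,160:400,::-1],(400,300))]))
```

```text
6.5 [ 0.53019791 -0.20858717  0.04065146] [-3.14156960e+00  1.90402911e-06  9.78888038e-01]
```

View pics/c3.png

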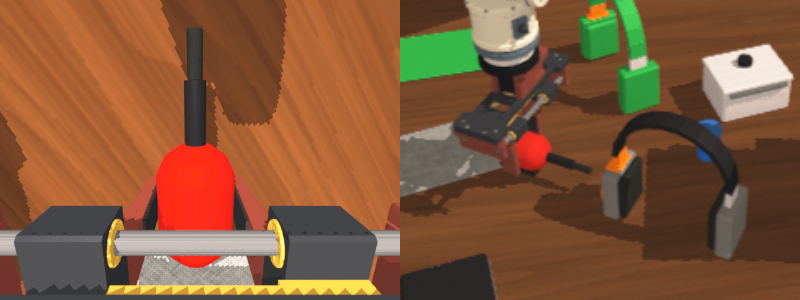

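Call:
jog_arm:
  plan:
    - {"x":0,"y":0,"z":0,"spin":0,"gripper":255}
    - {"x":0,"y":0,"z":0,"spin":0,"gripper":255}
    - {"x":0,"y":0,"z":0,"spin":0,"gripper":255}
    - {"x":0,"y":0,"z":0,"spin":0,"gripper":255}
    - {"x":0,"y":0,"z":0,"spin":0,"gripper":255}

```text
time: 7.1
position: [0.5303, -0.2084, 0.0407]
ee_rot: [3.142, 0.0, 0.979]
wrist_force: [-1.0, 0.3, -0.5]
opening: 0.0496
```

Call:
jog_arm:
  plan:
    - {"x":0,"y":0,"z":0,"spin":0,"gripper":255}
    - {"x":0,"y":0,"z":0,"spin":0,"gripper":255}
    - {"x":-0.2,"y":-1.5,"z":0,"spin":0,"gripper":255}
    - {"x":-0.2,"y":-1.6,"z":1,"spin":0,"gripper":255}
    - {"x":-0.2,"y":-1.6,"z":1,"spin":0,"gripper":255}

```text
time: 7.6
position: [0.524, -0.2571, 0.0614]
ee_rot: [-3.142, 0.0, 0.979]
wrist_force: [-0.1, -0.8, -0.6]
opening: 0.0496
```

Call:
jog_arm:
  plan:
    - {"x":-0.3,"y":-1.2,"z":0,"spin":6,"gripper":255}
    - {"x":-0.3,"y":-1.2,"z":0,"spin":6,"gripper":255}
    - {"x":-0.3,"y":-1.2,"z":0,"spin":6,"gripper":255}
    - {"x":-0.3,"y":-1.2,"z":0,"spin":6,"gripper":255}
    - {"x":-0.3,"y":-1.2,"z":0,"spin":6,"gripper":255}

```text
time: 8.1
position: [0.5091, -0.3177, 0.0619]
ee_rot: [3.14, 0.001, 1.506]
wrist_force: [0.3, -0.1, -0.8]
opening: 0.0495
```

Call:
jog_arm:
  plan:
    - {"x":-0.3,"y":-1.2,"z":0,"spin":6,"gripper":255}
    - {"x":-0.3,"y":-1.2,"z":0,"spin":6,"gripper":255}
    - {"x":-0.3,"y":-1.2,"z":0,"spin":6,"gripper":255}
    - {"x":0,"y":0,"z":-1,"spin":0,"gripper":255}
    - {"x":0,"y":0,"z":0,"spin":0,"gripper":255}

```text
time: 8.6
position: [0.4993, -0.3519, 0.05]
ee_rot: [-3.141, -0.001, 1.812]
wrist_force: [-0.4, 0.3, -0.9]
opening: 0.0494
```

Call:
jog_arm:
  plan:
    - {"x":0,"y":0,"z":-1,"spin":0,"gripper":255}
    - {"x":0,"y":0,"z":-0.6,"spin":0,"gripper":255}
    - {"x":0,"y":0,"z":-0.3,"spin":0,"gripper":255}
    - {"x":0,"y":0,"z":0,"spin":0,"gripper":255}
    - {"x":0,"y":0,"z":0,"spin":0,"gripper":255}

```text
time: 9.1
position: [0.5004, -0.3511, 0.0315]
ee_rot: [-3.141, -0.0, 1.817]
wrist_force: [1.2, 0.2, -0.5]
opening: 0.0496
```

Call:
jog_arm:
  plan:
    - {"x":0,"y":0,"z":0,"spin":0,"gripper":100}
    - {"x":0,"y":0,"z":0,"spin":0,"gripper":80}
    - {"x":0,"y":0,"z":0,"spin":0,"gripper":40}
    - {"x":0,"y":0,"z":0,"spin":0,"gripper":0}
    - {"x":0,"y":0,"z":0,"spin":0,"gripper":0}

```text
time: 9.6
position: [0.5003, -0.3514, 0.0318]
ee_rot: [3.141, 0.0, 1.817]
wrist_force: [-0.4, -0.3, -0.5]
opening: 0.0809
```

Call:
jog_arm:
  plan:
    - {"x":0,"y":0,"z":2,"spin":0,"gripper":0}
    - {"x":0,"y":0,"z":4,"spin":0,"gripper":0}
    - {"x":0,"y":0,"z":4.5,"spin":0,"gripper":0}
    - {"x":0,"y":0,"z":4.5,"spin":-8,"gripper":0}
    - {"x":0.5,"y":1,"z":4.5,"spin":-8,"gripper":0}

```text
time: 10.1
position: [0.5047, -0.3419, 0.2285]
ee_rot: [-3.142, 0.0, 1.531]
wrist_force: [0.2, -0.9, -0.3]
opening: 0.0878
```

Call:
jog_arm:
  plan:
    - {"x":1.5,"y":3,"z":3.5,"spin":-8,"gripper":0}
    - {"x":1.5,"y":4,"z":2.5,"spin":-8,"gripper":0}
    - {"x":1.5,"y":4,"z":1.5,"spin":-8,"gripper":0}
    - {"x":1.5,"y":4,"z":0,"spin":-8,"gripper":0}
    - {"x":1.5,"y":4,"z":0,"spin":0,"gripper":0}

```text
time: 10.6
position: [0.5808, -0.1499, 0.3027]
ee_rot: [3.14, -0.001, 0.975]
wrist_force: [0.9, 0.7, -0.2]
opening: 0.0878
```

Call:
jog_arm:
  plan:
    - {"x":1,"y":3,"z":0,"spin":0,"gripper":0}
    - {"x":0,"y":1,"z":0,"spin":0,"gripper":0}
    - {"x":0,"y":0,"z":0,"spin":0,"gripper":0}
    - {"x":0,"y":0,"z":0,"spin":0,"gripper":0}

```text
time: 11.0
position: [0.5898, -0.1122, 0.3016]
ee_rot: [-3.142, 0.001, 0.979]
wrist_force: [-0.3, 0.1, 0.0]
opening: 0.0879
```

```bash
cat > m.py <<'E'
from h import *
np.set_printoptions(precision=4,suppress=True)
o=monitor.get_obs();print(o['time'],o['position'],o['ee_rot'])
im,d,cal=shot('wrist','w4.png');W=cloud(d,cal);X,Y,Z=np.moveaxis(W,2,0)
near=(X>.55)&(X<.76)&(Y>-.14)&(Y<.09)
for lo,hi in((.085,.19),(.14,.19),(.165,.19)):
    p=W[near&(Z>lo)&(Z<hi)];print(lo,len(p),cv2.minAreaRect(p[:,:2].astype(np.float32)*1000),p[:,2].max())
p=W[near&(Z>.055)&(Z<.085)];print('cups',len(p),cv2.minAreaRect(p[:,:2].astype(np.float32)*1000))
# blower check in top + hanger overlay
im2,d2,c2=shot('top');W2=cloud(d2,c2);X,Y,Z=np.moveaxis(W2,2,0);hsv=cv2.cvtColor(im2,cv2.COLOR_RGB2HSV)
p=W2[(X>.4)&(X<.57)&(Y>-.45)&(Y<-.2)&(Z>.03)&(Z<.08)];print('blower',len(p),cv2.minAreaRect(p[:,:2].astype(np.float32)*1000))
import sys
def proj(P,c): 
    R=Ro.from_euler('xyz',c['rotation']).as_matrix();q=(np.asarray(P)-c['origin'])@R
    return np.c_[q[:,0]/q[:,2]*c['fx']+c['cx'],q[:,1]/q[:,2]*c['fy']+c['cy']]
M=np.array([.653,.304]);yaw=np.radians(-11.)
u=np.array([np.cos(yaw),np.sin(yaw)]);v=np.array([-u[1],u[0]])
def draw(img,c,off,sc):
    L=[([-.01,-.11,.23],[-.01,.11,.23]),([.01,-.11,.23],[.01,.11,.23])]
    g=[(-.055,-.085),(.14,-.085),(.14,.11),(-.055,.11)];L+=[([*g[i],.321],[*g[(i+1)%4],.321]) for i in range(4)]
    g=[(-.075,.11),(.135,.11),(.135,.135),(-.075,.135)];L+=[([*g[i],.37],[*g[(i+1)%4],.37]) for i in range(4)]
    L+=[([.125,-.075,0],[.125,-.075,.31])]
    for a,b in L:
        q=proj([[*(M+l[0]*u+l[1]*v),l[2]] for l in (a,b)],c)
        q=((q-off)*sc).astype(int);cv2.line(img,tuple(map(int,q[0])),tuple(map(int,q[1])),(255,255,0),1)
    return img
A=cv2.resize(im2[80:230,120:280,::-1],(480,450),interpolation=cv2.INTER_CUBIC);draw(A,c2,(120,80),3)
cs=imaging.get_calibration('scene');s=cv2.imread('pics/scene0.png')[160:400,420:620];B=cv2.resize(s,(320,384));draw(B,cs,(420,160),1.6)
B=cv2.copyMakeBorder(B,0,66,0,0,cv2.BORDER_CONSTANT);cv2.imwrite('pics/ov.png',np.hstack([A,B]))
E
python3 m.py
```

```text
11.0 [ 0.5898 -0.1122  0.3016] [-3.1415  0.0006  0.9791]
0.085 7003 ((650.4493408203125, -36.577842712402344), (130.51243591308594, 26.059633255004883), 55.3672981262207) 0.17679579931152972
0.14 6670 ((653.969970703125, -31.47924041748047), (118.12107849121094, 26.059154510498047), 55.36528396606445) 0.17679579931152972
0.165 4701 ((658.870361328125, -24.37335968017578), (79.93354797363281, 26.051862716674805), 55.334373474121094) 0.17679579931152972
cups 1826 ((655.0899047851562, -30.685150146484375), (165.26419067382812, 59.78239440917969), 55.71616744995117)
blower 641 ((492.1000671386719, -321.9189453125), (49.39390563964844, 146.8450469970703), 14.42154312133789)
```

View pics/ov.png

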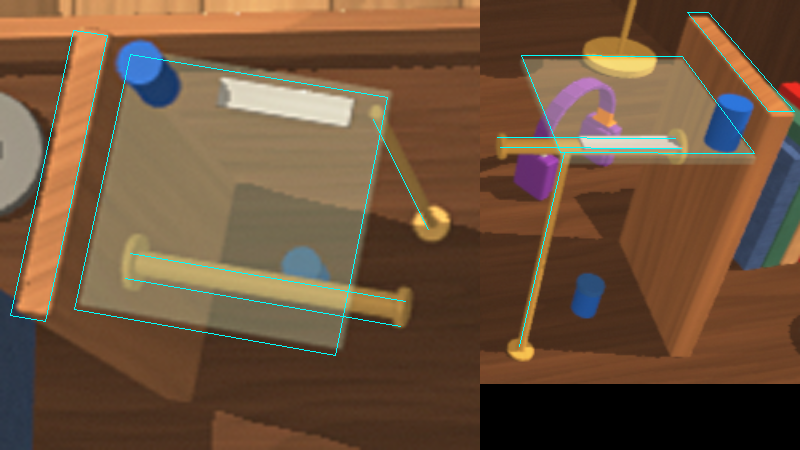

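Call:
jog_arm:
  plan:
    - {"x":2.3,"y":3.1,"z":0,"spin":-0.7,"gripper":0}
    - {"x":2.3,"y":3.1,"z":0,"spin":0,"gripper":0}
    - {"x":2.3,"y":3.1,"z":0,"spin":0,"gripper":0}
    - {"x":2.3,"y":3.1,"z":0,"spin":0,"gripper":0}
    - {"x":2.3,"y":3.1,"z":0,"spin":0,"gripper":0}

```text
time: 11.6
position: [0.7061, 0.0431, 0.3016]
ee_rot: [3.141, 0.0, 0.965]
wrist_force: [-0.2, 0.0, -0.6]
opening: 0.0877
```

Call:
jog_arm:
  plan:
    - {"x":0.1,"y":0.1,"z":-1,"spin":0,"gripper":0}
    - {"x":0,"y":0,"z":-3,"spin":0,"gripper":0}
    - {"x":0,"y":0,"z":-3,"spin":0,"gripper":0}
    - {"x":0,"y":0,"z":0,"spin":0,"gripper":0}
    - {"x":0,"y":0,"z":0,"spin":0,"gripper":0}

```text
time: 12.1
position: [0.7059, 0.0432, 0.2315]
ee_rot: [-3.141, 0.001, 0.966]
wrist_force: [0.9, 0.6, 0.6]
opening: 0.0877
```

Call:
jog_arm:
  plan:
    - {"x":0,"y":0.1,"z":-4,"spin":0,"gripper":0}
    - {"x":0,"y":0,"z":-4,"spin":0,"gripper":0}
    - {"x":0,"y":0,"z":-3,"spin":0,"gripper":0}
    - {"x":0,"y":0,"z":-1.9,"spin":0,"gripper":0}
    - {"x":0,"y":0,"z":0,"spin":0,"gripper":0}

```text
time: 12.6
position: [0.7055, 0.0448, 0.1016]
ee_rot: [-3.14, 0.002, 0.966]
wrist_force: [-0.2, -0.6, 0.5]
opening: 0.0879
```

Call:
jog_arm:
  plan:
    - {"x":0,"y":0,"z":0,"spin":0,"gripper":0}
    - {"x":0,"y":0,"z":0,"spin":0,"gripper":120}
    - {"x":0,"y":0,"z":0,"spin":0,"gripper":150}
    - {"x":0,"y":0,"z":0,"spin":0,"gripper":180}
    - {"x":0,"y":0,"z":0,"spin":0,"gripper":255}
  newtons: 55

```text
time: 13.1
position: [0.7066, 0.0457, 0.1035]
ee_rot: [3.141, -0.001, 0.967]
wrist_force: [-0.1, 0.3, 0.5]
opening: 0.0594
```

Call:
jog_arm:
  plan:
    - {"x":0,"y":0,"z":0,"spin":0,"gripper":255}
    - {"x":0,"y":0,"z":0,"spin":0,"gripper":255}
    - {"x":0,"y":0,"z":0,"spin":0,"gripper":255}

```text
time: 13.4
position: [0.7062, 0.0456, 0.1026]
ee_rot: [-3.141, 0.0, 0.967]
wrist_force: [-0.2, -0.8, 0.4]
opening: 0.0355
```

Call:
jog_arm:
  plan:
    - {"x":0,"y":0,"z":0,"spin":0,"gripper":255}
    - {"x":0,"y":0,"z":0,"spin":0,"gripper":255}
    - {"x":0,"y":0,"z":0,"spin":0,"gripper":255}
    - {"x":0,"y":0,"z":0.6,"spin":0,"gripper":255}
    - {"x":0,"y":0,"z":1,"spin":0,"gripper":255}

```text
time: 13.9
position: [0.7055, 0.0456, 0.1182]
ee_rot: [-3.14, 0.001, 0.967]
wrist_force: [-0.4, 0.4, -2.6]
opening: 0.025
```

Call:
jog_arm:
  plan:
    - {"x":0,"y":0,"z":1.5,"spin":0,"gripper":255}
    - {"x":0,"y":0,"z":2,"spin":0,"gripper":255}
    - {"x":0,"y":0,"z":2,"spin":0,"gripper":255}
    - {"x":0,"y":0,"z":2,"spin":0,"gripper":255}
    - {"x":0,"y":0,"z":1.5,"spin":0,"gripper":255}

```text
time: 14.4
position: [0.707, 0.0456, 0.2116]
ee_rot: [3.139, -0.002, 0.967]
wrist_force: [-0.2, 0.2, -2.1]
opening: 0.0251
```

Run:
```python
from h import *
o=monitor.get_obs();print(o['time'],o['position'],o['ee_rot'],o['opening'],o['wrist_force'])
im2,d2,c2=shot('scene')
cv2.imwrite('pics/c5.png',cv2.resize(im2[140:420,220:560,::-1],(680,560)))
```

```text
14.4 [0.70696247 0.04564811 0.21163813] [ 3.13940502e+00 -1.73624701e-03  9.66967694e-01] 0.02507597666431069 [-0.22245269  0.21009498 -2.08943359]
```

View pics/c5.png

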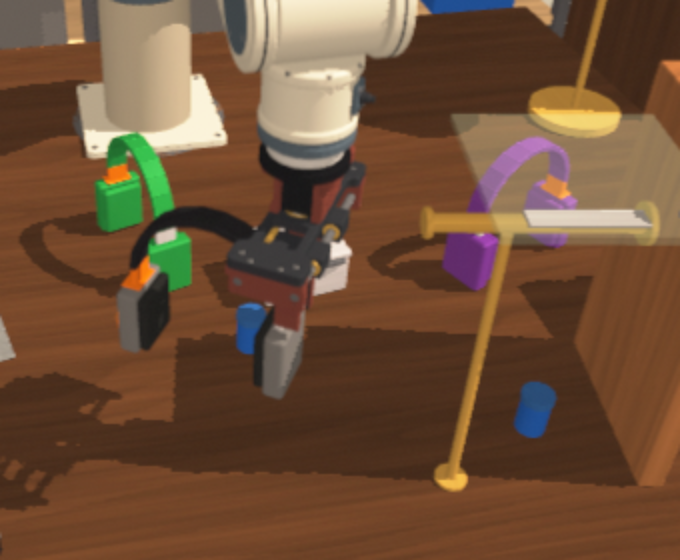

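Call:
jog_arm:
  plan:
    - {"x":-0.8,"y":0.3,"z":0,"spin":4,"gripper":255}
    - {"x":-1.2,"y":0.5,"z":0,"spin":7,"gripper":255}
    - {"x":-1.2,"y":0.5,"z":0,"spin":7,"gripper":255}
    - {"x":-1.2,"y":0.5,"z":0,"spin":7,"gripper":255}
    - {"x":-1.2,"y":0.5,"z":0,"spin":7,"gripper":255}

```text
time: 14.95
position: [0.6495, 0.0688, 0.2087]
ee_rot: [-3.141, -0.0, 1.53]
wrist_force: [-0.7, 0.6, -3.2]
opening: 0.0253
```

Call:
jog_arm:
  plan:
    - {"x":-1.2,"y":0.5,"z":0,"spin":7,"gripper":255}
    - {"x":-1.2,"y":0.5,"z":0,"spin":7,"gripper":255}
    - {"x":-1.2,"y":0.5,"z":0,"spin":7,"gripper":255}
    - {"x":-1.2,"y":0.5,"z":0,"spin":7,"gripper":255}
    - {"x":-1.2,"y":0.5,"z":0,"spin":7,"gripper":255}

```text
time: 15.45
position: [0.5894, 0.0938, 0.2087]
ee_rot: [-3.141, -0.0, 2.141]
wrist_force: [1.0, 0.5, -3.4]
opening: 0.0252
```

Call:
jog_arm:
  plan:
    - {"x":-1.2,"y":0.5,"z":0,"spin":7,"gripper":255}
    - {"x":-1.2,"y":0.5,"z":0,"spin":7,"gripper":255}
    - {"x":-1.2,"y":0.5,"z":0,"spin":7,"gripper":255}
    - {"x":-1.2,"y":0.5,"z":0,"spin":7,"gripper":255}
    - {"x":-1.2,"y":0.5,"z":0,"spin":7,"gripper":255}

```text
time: 15.95
position: [0.5294, 0.1187, 0.2087]
ee_rot: [-3.141, -0.0, 2.752]
wrist_force: [0.4, 0.5, -2.0]
opening: 0.025
```

Call:
jog_arm:
  plan:
    - {"x":-1.2,"y":0.5,"z":0,"spin":7,"gripper":255}
    - {"x":0,"y":0,"z":0,"spin":4,"gripper":255}
    - {"x":0,"y":0,"z":0,"spin":0,"gripper":255}
    - {"x":0,"y":0,"z":0,"spin":0,"gripper":255}
    - {"x":0,"y":0,"z":0,"spin":0,"gripper":255}

```text
time: 16.45
position: [0.5184, 0.1235, 0.2087]
ee_rot: [-3.142, 0.0, 2.938]
wrist_force: [-0.8, 0.5, -3.5]
opening: 0.0251
```

```bash
cat > look.py <<'E'
from h import *
import sys
np.set_printoptions(precision=4,suppress=True)
o=monitor.get_obs();print(o['time'],o['position'],np.degrees(o['ee_rot']),o['opening'],o['wrist_force'],o['q'])
im,d,c=shot('scene');W=cloud(d,c);np.save('s.npy',W)
i2,d2,c2=shot('top')
cv2.imwrite('pics/'+sys.argv[1],np.hstack([cv2.resize(im[150:400,250:600,::-1],(490,350)),cv2.resize(i2[70:330,100:330,::-1],(310,350))]))
E
python3 look.py c6.png
```

```text
16.45 [0.5184 0.1235 0.2087] [-179.9974    0.0004  168.3107] 0.02505640800999194 [-0.7992  0.4869 -3.5114] [ 0.2116  0.3295  1.8585 -0.0001  0.9536 -1.1552]
```

View pics/c6.png

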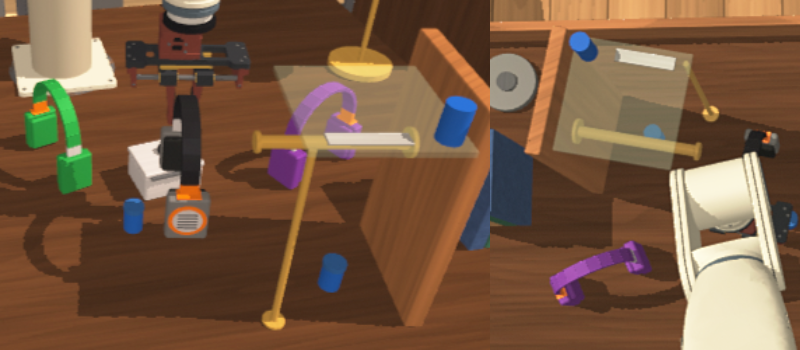

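Run:
```python
import numpy as np,cv2
np.set_printoptions(precision=4,suppress=True)
W=np.load('s.npy').reshape(-1,3);W=W[~np.isnan(W).any(1)]
M=np.array([.6565,.303]);a=np.radians(-11);u=np.array([np.cos(a),np.sin(a)]);v=np.array([-u[1],u[0]])
H=np.c_[(W[:,:2]-M)@u,(W[:,:2]-M)@v,W[:,2]]
def s(n,m):
    p=H[m]; print(n,len(p),np.percentile(p,[1,50,99],0) if len(p) else'')
X,Y,Z=H.T
s('hs',(X>-.06)&(X<.1)&(Y>-.26)&(Y<-.14)&(Z>.09)&(Z<.33))
s('cup',(X>.0)&(X<.12)&(Y>-.26)&(Y<-.14)&(Z>.09)&(Z<.18))
s('crown',(X>-.06)&(X<.1)&(Y>-.26)&(Y<-.14)&(Z>.265)&(Z<.33))
s('collar',(abs(X)<.04)&(Y>-.13)&(Y<-.1)&(Z>.2)&(Z<.26))
s('bar',(abs(X)<.04)&(Y>-.1)&(Y<-.085)&(Z>.2)&(Z<.26))
s('glass',(X>-.09)&(X<.0)&(Y>-.1)&(Y<.1)&(Z>.317)&(Z<.325))
p=H[(X>-.06)&(X<.1)&(Y>-.26)&(Y<-.14)&(Z>.2)&(Z<.33)];print(cv2.minAreaRect(p[:,:2].astype(np.float32)*1000))
```

```text
hs 2003 [[-0.0411 -0.2342  0.1095]
 [ 0.0615 -0.2052  0.1825]
 [ 0.0739 -0.1764  0.2801]]
cup 925 [[ 0.044  -0.2344  0.1082]
 [ 0.0704 -0.2063  0.1504]
 [ 0.0744 -0.1756  0.1796]]
crown 359 [[-0.0483 -0.2168  0.2653]
 [ 0.002  -0.2042  0.2756]
 [ 0.0304 -0.1912  0.2806]]
collar 114 [[-0.0075 -0.1117  0.2179]
 [ 0.0116 -0.1086  0.2358]
 [ 0.0192 -0.1005  0.2456]]
bar 85 [[-0.0036 -0.0997  0.2226]
 [ 0.0101 -0.0925  0.2357]
 [ 0.0144 -0.0854  0.2404]]
glass 1437 [[-0.0529 -0.0862  0.3188]
 [-0.0257  0.007   0.3209]
 [-0.0004  0.0975  0.3227]]
((4.693584442138672, -204.0506591796875), (26.144163131713867, 119.56356811523438), 89.45133209228516)
```

Call:
jog_arm:
  plan:
    - {"x":0.38,"y":1.93,"z":0,"spin":0.7,"gripper":255}
    - {"x":0.38,"y":1.93,"z":0,"spin":0,"gripper":255}
    - {"x":0.38,"y":1.93,"z":0,"spin":0,"gripper":255}
    - {"x":0.38,"y":1.93,"z":0,"spin":0,"gripper":255}
    - {"x":0,"y":0,"z":0,"spin":0,"gripper":255}

```text
time: 17.05
position: [0.5341, 0.2026, 0.2087]
ee_rot: [3.141, 0.001, 2.952]
wrist_force: [-0.4, 0.4, -1.8]
opening: 0.025
```

Call:
jog_arm:
  plan:
    - {"x":0.38,"y":1.93,"z":0,"spin":0,"gripper":255}
    - {"x":0,"y":0,"z":0,"spin":0,"gripper":255}

```text
time: 17.25
position: [0.5379, 0.2216, 0.2088]
ee_rot: [3.141, 0.001, 2.952]
wrist_force: [0.4, 0.1, -2.6]
opening: 0.0253
```

Call:
jog_arm:
  plan:
    - {"x":0.38,"y":1.93,"z":0,"spin":0,"gripper":255}
    - {"x":0.38,"y":1.93,"z":0,"spin":0,"gripper":255}
    - {"x":0.38,"y":1.93,"z":0,"spin":0,"gripper":255}
    - {"x":0,"y":0,"z":0,"spin":0,"gripper":255}
    - {"x":0,"y":0,"z":0,"spin":0,"gripper":255}

```text
time: 17.75
position: [0.5485, 0.2789, 0.2084]
ee_rot: [-3.141, -0.0, 2.953]
wrist_force: [0.0, -0.3, -3.0]
opening: 0.025
```

Call:
jog_arm:
  plan:
    - {"x":0.38,"y":1.93,"z":0,"spin":0,"gripper":255}
    - {"x":0.3,"y":1.5,"z":0,"spin":0,"gripper":255}
    - {"x":0,"y":0,"z":0,"spin":0,"gripper":255}

```text
time: 18.05
position: [0.5561, 0.3144, 0.2089]
ee_rot: [3.14, 0.001, 2.953]
wrist_force: [0.7, -0.2, -2.7]
opening: 0.0254
```

```bash
python3 look.py c7.png
```

```text
18.05 [0.5561 0.3144 0.2089] [179.9274   0.0554 169.1802] 0.02537892002038682 [ 0.7081 -0.1925 -2.6667] [ 0.4958  0.4768  1.6219  0.0004  1.0414 -0.8864]
```

View pics/c7.png

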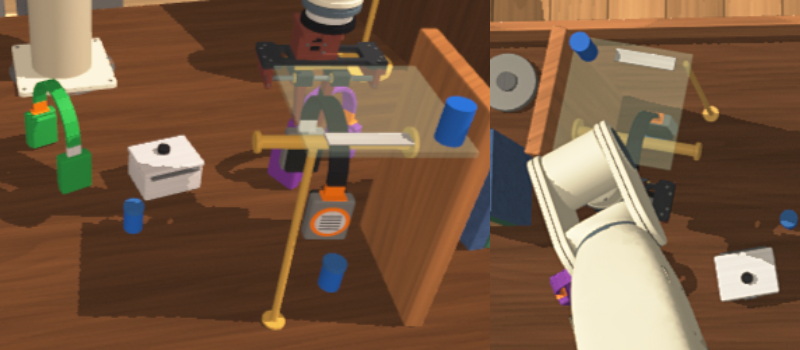

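Call:
jog_arm:
  plan:
    - {"x":0,"y":0,"z":-0.8,"spin":0,"gripper":255}
    - {"x":0,"y":0,"z":-0.8,"spin":0,"gripper":255}
    - {"x":0,"y":0,"z":-0.8,"spin":0,"gripper":255}
    - {"x":0,"y":0,"z":0,"spin":0,"gripper":255}
    - {"x":0,"y":0,"z":0,"spin":0,"gripper":255}

```text
time: 18.65
position: [0.5553, 0.3121, 0.1842]
ee_rot: [-3.141, -0.001, 2.951]
wrist_force: [0.1, -1.0, -3.1]
opening: 0.0247
```

Call:
jog_arm:
  plan:
    - {"x":0,"y":0,"z":-0.3,"spin":0,"gripper":255}
    - {"x":0,"y":0,"z":0,"spin":0,"gripper":255}
    - {"x":0,"y":0,"z":0,"spin":0,"gripper":255}

```text
time: 18.95
position: [0.5555, 0.3123, 0.1818]
ee_rot: [3.142, 0.0, 2.951]
wrist_force: [0.2, -0.6, -3.0]
opening: 0.0253
```

Call:
jog_arm:
  plan:
    - {"x":0,"y":0,"z":-0.2,"spin":0,"gripper":255}
    - {"x":0,"y":0,"z":0,"spin":0,"gripper":255}
    - {"x":0,"y":0,"z":0,"spin":0,"gripper":255}

```text
time: 19.25
position: [0.5558, 0.3124, 0.18]
ee_rot: [3.141, 0.001, 2.951]
wrist_force: [2.5, -0.1, -1.2]
opening: 0.0251
```

Call:
jog_arm:
  plan:
    - {"x":0,"y":0,"z":-0.15,"spin":0,"gripper":255}
    - {"x":0,"y":0,"z":0,"spin":0,"gripper":255}
    - {"x":0,"y":0,"z":0,"spin":0,"gripper":255}

```text
time: 19.55
position: [0.5564, 0.3125, 0.1789]
ee_rot: [3.14, 0.002, 2.952]
wrist_force: [3.6, -1.5, 2.7]
opening: 0.0249
```

Call:
jog_arm:
  plan:
    - {"x":0,"y":0,"z":0,"spin":0,"gripper":150}
    - {"x":0,"y":0,"z":0,"spin":0,"gripper":100}
    - {"x":0,"y":0,"z":0,"spin":0,"gripper":60}
    - {"x":0,"y":0,"z":0,"spin":0,"gripper":30}
    - {"x":0,"y":0,"z":0,"spin":0,"gripper":0}

```text
time: 20.05
position: [0.5552, 0.3123, 0.178]
ee_rot: [-3.141, -0.001, 2.952]
wrist_force: [-0.7, -0.3, 0.9]
opening: 0.0614
```

Call:
jog_arm:
  plan:
    - {"x":0,"y":0,"z":0,"spin":0,"gripper":0}
    - {"x":0,"y":0,"z":0,"spin":0,"gripper":0}
    - {"x":0,"y":0,"z":0,"spin":0,"gripper":0}
    - {"x":-1,"y":0.2,"z":0,"spin":0,"gripper":0}
    - {"x":-1.5,"y":0.3,"z":0,"spin":0,"gripper":0}

```text
time: 20.55
position: [0.5299, 0.3173, 0.1781]
ee_rot: [3.142, -0.0, 2.951]
wrist_force: [1.4, -0.4, 0.3]
opening: 0.088
```

Call:
jog_arm:
  plan:
    - {"x":-2,"y":0.4,"z":0,"spin":0,"gripper":0}
    - {"x":-2,"y":0.4,"z":0,"spin":0,"gripper":0}
    - {"x":-2,"y":0.4,"z":1,"spin":0,"gripper":0}
    - {"x":0,"y":0,"z":2,"spin":0,"gripper":0}
    - {"x":0,"y":0,"z":0,"spin":0,"gripper":0}

```text
time: 21.05
position: [0.47, 0.3304, 0.2104]
ee_rot: [3.139, 0.003, 2.953]
wrist_force: [-0.2, -0.3, 0.9]
opening: 0.0879
```

```bash
python3 look.py c8.png
python3 - <<'E'
import numpy as np
np.set_printoptions(precision=4,suppress=True)
W=np.load('s.npy').reshape(-1,3);W=W[~np.isnan(W).any(1)]
M=np.array([.659,.3025]);a=np.radians(-11);u=np.array([np.cos(a),np.sin(a)]);v=np.array([-u[1],u[0]])
H=np.c_[(W[:,:2]-M)@u,(W[:,:2]-M)@v,W[:,2]];X,Y,Z=H.T
p=H[(X>.03)&(X<.115)&(abs(Y)<.06)&(Z>.06)&(Z<.15)]
print(len(p),np.percentile(p,[1,50,99],0))
f=p[(p[:,2]>.085)&(p[:,2]<.14)&(abs(p[:,1]-np.median(p[:,1]))<.025)]
A=np.c_[f[:,1:],np.ones(len(f))];print('face slope y,z',np.linalg.lstsq(A,f[:,0],rcond=None)[0])
E
```

```text
21.05 [0.47   0.3304 0.2104] [179.8447   0.1507 169.1827] 0.08792881947482924 [-0.2307 -0.2663  0.9246] [ 0.592   0.3841  1.7691  0.0001  0.9846 -0.79  ]
856 [[ 0.0555 -0.0399  0.0872]
 [ 0.0829 -0.0149  0.1212]
 [ 0.0874  0.0183  0.1496]]
face slope y,z [ 0.1527 -0.0701  0.0931]
```

View pics/c8.png

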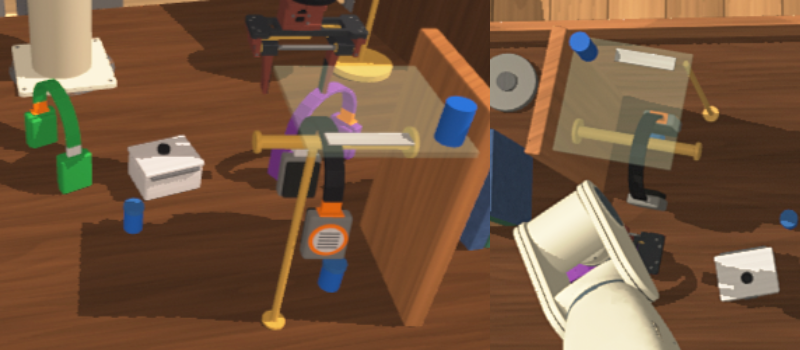

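Call:
jog_arm:
  plan:
    - {"x":0,"y":0,"z":2,"spin":0,"gripper":0}
    - {"x":0,"y":0,"z":3,"spin":0,"gripper":0}
    - {"x":-1,"y":0,"z":3,"spin":0,"gripper":0}
    - {"x":-2,"y":0,"z":2,"spin":0,"gripper":0}
    - {"x":-2,"y":0,"z":0,"spin":0,"gripper":0}

```text
time: 21.65
position: [0.4211, 0.3299, 0.31]
ee_rot: [3.139, 0.003, 2.95]
wrist_force: [0.3, -1.1, 0.2]
opening: 0.0878
```

Call:
jog_arm:
  plan:
    - {"x":0,"y":0,"z":0,"spin":0,"gripper":0}
    - {"x":0,"y":0,"z":0,"spin":0,"gripper":0}
    - {"x":0,"y":0,"z":0,"spin":0,"gripper":0}
    - {"x":0,"y":0,"z":0,"spin":0,"gripper":0}
    - {"x":0,"y":0,"z":0,"spin":0,"gripper":0}

```text
time: 22.15
position: [0.4209, 0.3292, 0.3076]
ee_rot: [-3.141, -0.001, 2.951]
wrist_force: [-0.1, -0.3, 0.4]
opening: 0.0878
```

Call:
jog_arm:
  plan:
    - {"x":0,"y":0,"z":0,"spin":0,"gripper":0}
    - {"x":0,"y":0,"z":0,"spin":0,"gripper":0}
    - {"x":0,"y":0,"z":0,"spin":0,"gripper":0}
    - {"x":0,"y":0,"z":0,"spin":0,"gripper":0}
    - {"x":0,"y":0,"z":0,"spin":0,"gripper":0}

```text
time: 22.65
position: [0.4204, 0.3294, 0.3082]
ee_rot: [3.142, 0.0, 2.952]
wrist_force: [-0.2, 0.5, 0.5]
opening: 0.0876
```

Call:
jog_arm:
  plan:
    - {"x":0,"y":0,"z":0,"spin":0,"gripper":0}
    - {"x":0,"y":0,"z":0,"spin":0,"gripper":0}
    - {"x":0,"y":0,"z":0,"spin":0,"gripper":0}
    - {"x":0,"y":0,"z":0,"spin":0,"gripper":0}
    - {"x":0,"y":0,"z":0,"spin":0,"gripper":0}

```text
time: 23.15
position: [0.4204, 0.3293, 0.3082]
ee_rot: [-3.142, -0.0, 2.951]
wrist_force: [-0.1, -1.1, -0.1]
opening: 0.088
```

```bash
cat > chk.py <<'E'
from h import *
np.set_printoptions(precision=4,suppress=True)
M=np.array([.659,.3025]);a=np.radians(-11);u=np.array([np.cos(a),np.sin(a)]);v=np.array([-u[1],u[0]])
for k in range(12):
    im,d,c=shot('scene')
    if k%2==0:
        W=cloud(d,c).reshape(-1,3);W=W[~np.isnan(W).any(1)]
        H=np.c_[(W[:,:2]-M)@u,(W[:,:2]-M)@v,W[:,2]];X,Y,Z=H.T
        p=H[(X>.05)&(X<.115)&(abs(Y)<.06)&(Z>.06)&(Z<.15)]
        f=p[(p[:,2]>.09)&(p[:,2]<.135)&(abs(p[:,1]-np.median(p[:,1]))<.02)]
        A=np.c_[f[:,1:],np.ones(len(f))];print(monitor.get_obs()['time'],np.percentile(p,[50,99],0).ravel(),'slope y,z',np.linalg.lstsq(A,f[:,0],rcond=None)[0][:2],'zmin',np.percentile(p[:,2],1))
i2,d2,c2=shot('top');W=cloud(d2,c2);X,Y,Z=np.moveaxis(W,2,0)
p=W[(X>.4)&(X<.57)&(Y>-.45)&(Y<-.2)&(Z>.03)&(Z<.08)];print('blower',cv2.minAreaRect(p[:,:2].astype(np.float32)*1000))
cv2.imwrite('pics/c9.png',np.hstack([cv2.resize(im[150:400,250:600,::-1],(490,350)),cv2.resize(i2[70:330,100:330,::-1],(310,350))]))
E
python3 chk.py
```

```text
23.2 [ 0.1037 -0.0142  0.1275  0.1104  0.0184  0.1496] slope y,z [ 0.0105 -0.1599] zmin 0.10173858009223931
23.3 [ 0.1036 -0.0141  0.1276  0.1096  0.0181  0.1494] slope y,z [ 0.0201 -0.1544] zmin 0.10154762544284375
23.4 [ 0.0963 -0.0146  0.1246  0.102   0.0183  0.1496] slope y,z [ 0.022  -0.1428] zmin 0.09612750844863818
23.5 [ 0.0868 -0.0145  0.1215  0.0913  0.0179  0.1495] slope y,z [ 0.0181 -0.0794] zmin 0.08888429593396387
23.6 [ 0.0801 -0.0147  0.1204  0.0844  0.0181  0.1492] slope y,z [ 0.0277 -0.0462] zmin 0.08663627842471988
23.7 [ 0.0799 -0.0149  0.1206  0.0841  0.0182  0.1492] slope y,z [ 0.0319 -0.0416] zmin 0.08679829576964458
blower ((492.1122741699219, -321.714599609375), (49.320411682128906, 147.0635986328125), 14.251465797424316)
```

View pics/c9.png

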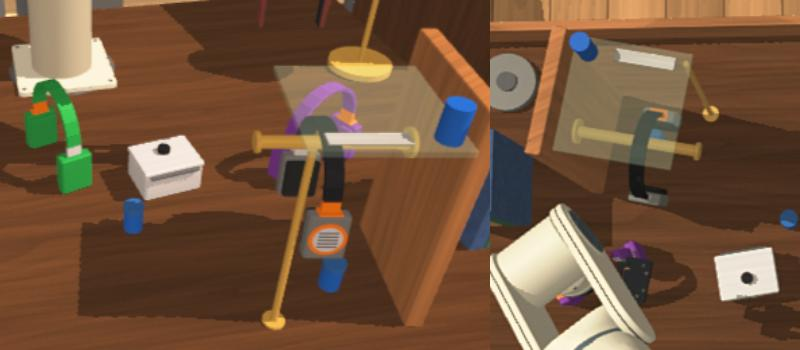

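Call:
jog_arm:
  plan:
    - {"x":0,"y":0,"z":0,"spin":0,"gripper":0}
    - {"x":0,"y":0,"z":0,"spin":0,"gripper":0}
    - {"x":0,"y":0,"z":0,"spin":0,"gripper":0}
    - {"x":0,"y":0,"z":0,"spin":0,"gripper":0}
    - {"x":0,"y":0,"z":0,"spin":0,"gripper":0}

```text
time: 24.3
position: [0.4205, 0.3293, 0.3082]
ee_rot: [3.142, 0.0, 2.951]
wrist_force: [0.3, 0.4, -0.3]
opening: 0.088
```

Call:
jog_arm:
  plan:
    - {"x":0,"y":0,"z":0,"spin":0,"gripper":0}
    - {"x":0,"y":0,"z":0,"spin":0,"gripper":0}
    - {"x":0,"y":0,"z":0,"spin":0,"gripper":0}
    - {"x":0,"y":0,"z":0,"spin":0,"gripper":0}
    - {"x":0,"y":0,"z":0,"spin":0,"gripper":0}

```text
time: 24.8
position: [0.4204, 0.3293, 0.3082]
ee_rot: [-3.142, -0.0, 2.951]
wrist_force: [-0.4, -0.2, -0.1]
opening: 0.0876
```

Call:
jog_arm:
  plan:
    - {"x":0,"y":0,"z":0,"spin":0,"gripper":0}
    - {"x":0,"y":0,"z":0,"spin":0,"gripper":0}
    - {"x":0,"y":0,"z":0,"spin":0,"gripper":0}
    - {"x":0,"y":0,"z":0,"spin":0,"gripper":0}
    - {"x":0,"y":0,"z":0,"spin":0,"gripper":0}

```text
time: 25.3
position: [0.4205, 0.3293, 0.3082]
ee_rot: [3.142, 0.0, 2.951]
wrist_force: [-0.3, 0.3, 0.9]
opening: 0.0876
```

Call:
jog_arm:
  plan:
    - {"x":0,"y":0,"z":0,"spin":0,"gripper":0}
    - {"x":0,"y":0,"z":0,"spin":0,"gripper":0}
    - {"x":0,"y":0,"z":0,"spin":0,"gripper":0}
    - {"x":0,"y":0,"z":0,"spin":0,"gripper":0}
    - {"x":0,"y":0,"z":0,"spin":0,"gripper":0}

```text
time: 25.8
position: [0.4204, 0.3293, 0.3082]
ee_rot: [-3.142, -0.0, 2.951]
wrist_force: [0.6, -0.3, 0.2]
opening: 0.0882
```

Call:
jog_arm:
  plan:
    - {"x":0,"y":0,"z":0,"spin":0,"gripper":0}
    - {"x":0,"y":0,"z":0,"spin":0,"gripper":0}
    - {"x":0,"y":0,"z":0,"spin":0,"gripper":0}
    - {"x":0,"y":0,"z":0,"spin":0,"gripper":0}
    - {"x":0,"y":0,"z":0,"spin":0,"gripper":0}

```text
time: 26.3
position: [0.4204, 0.3293, 0.3082]
ee_rot: [-3.142, -0.0, 2.951]
wrist_force: [0.2, 0.0, -0.2]
opening: 0.0877
```

Call:
jog_arm:
  plan:
    - {"x":0,"y":0,"z":0,"spin":0,"gripper":0}
    - {"x":0,"y":0,"z":0,"spin":0,"gripper":0}
    - {"x":0,"y":0,"z":0,"spin":0,"gripper":0}
    - {"x":0,"y":0,"z":0,"spin":0,"gripper":0}
    - {"x":0,"y":0,"z":0,"spin":0,"gripper":0}

```text
time: 26.8
position: [0.4205, 0.3293, 0.3082]
ee_rot: [-3.142, 0.0, 2.951]
wrist_force: [-0.4, -0.1, 0.2]
opening: 0.088
```

Call:
jog_arm:
  plan:
    - {"x":0,"y":0,"z":0,"spin":0,"gripper":0}
    - {"x":0,"y":0,"z":0,"spin":0,"gripper":0}
    - {"x":0,"y":0,"z":0,"spin":0,"gripper":0}
    - {"x":0,"y":0,"z":0,"spin":0,"gripper":0}
    - {"x":0,"y":0,"z":0,"spin":0,"gripper":0}

```text
time: 27.3
position: [0.4204, 0.3293, 0.3082]
ee_rot: [-3.142, -0.0, 2.951]
wrist_force: [-0.6, -0.2, -0.3]
opening: 0.0879
```

Call:
jog_arm:
  plan:
    - {"x":0,"y":0,"z":0,"spin":0,"gripper":0}
    - {"x":0,"y":0,"z":0,"spin":0,"gripper":0}
    - {"x":0,"y":0,"z":0,"spin":0,"gripper":0}
    - {"x":0,"y":0,"z":0,"spin":0,"gripper":0}
    - {"x":0,"y":0,"z":0,"spin":0,"gripper":0}

```text
time: 27.8
position: [0.4205, 0.3293, 0.3082]
ee_rot: [-3.142, 0.0, 2.951]
wrist_force: [0.1, 0.6, 0.3]
opening: 0.0879
```

```bash
sed -i 's/range(12)/range(18)/' chk.py; python3 chk.py
```

```text
27.85 [ 0.0906 -0.0146  0.1234  0.0956  0.0182  0.1496] slope y,z [ 0.0193 -0.106 ] zmin 0.09210440564741325
27.95 [ 0.0928 -0.0154  0.1236  0.0982  0.0181  0.1495] slope y,z [ 0.0327 -0.11  ] zmin 0.09395701308532162
28.05 [ 0.0942 -0.015   0.1244  0.1     0.0179  0.1496] slope y,z [ 0.0222 -0.1213] zmin 0.09567672558290298
28.15 [ 0.0937 -0.0151  0.1245  0.0994  0.0181  0.1497] slope y,z [ 0.0181 -0.1141] zmin 0.09481333451539266
28.25 [ 0.0923 -0.0143  0.1233  0.0973  0.0178  0.1495] slope y,z [ 0.0144 -0.0984] zmin 0.09297176277819821
28.35 [ 0.0904 -0.0141  0.1231  0.0954  0.0185  0.1495] slope y,z [ 0.019  -0.0918] zmin 0.09236280908336662
28.45 [ 0.0893 -0.015   0.1233  0.0945  0.0182  0.1495] slope y,z [ 0.0294 -0.096 ] zmin 0.09227653514955565
28.55 [ 0.0895 -0.0148  0.1229  0.0946  0.0183  0.1494] slope y,z [ 0.0269 -0.0983] zmin 0.09262862262762041
28.65 [ 0.0907 -0.0146  0.1233  0.0957  0.018   0.1493] slope y,z [ 0.017  -0.0998] zmin 0.09052330289148022
blower ((492.1793212890625, -321.49969482421875), (49.43810272216797, 147.18043518066406), 14.221833229064941)
```

Call:
jog_arm:
  plan:
    - {"x":0,"y":0,"z":0,"spin":0,"gripper":0}
    - {"x":0,"y":0,"z":0,"spin":0,"gripper":0}
    - {"x":0,"y":0,"z":0,"spin":0,"gripper":0}
    - {"x":0,"y":0,"z":0,"spin":0,"gripper":0}
    - {"x":0,"y":0,"z":0,"spin":0,"gripper":0}

```text
time: 29.25
position: [0.4204, 0.3293, 0.3082]
ee_rot: [3.142, 0.0, 2.951]
wrist_force: [-0.5, 0.6, 0.3]
opening: 0.0874
```

Call:
jog_arm:
  plan:
    - {"x":0,"y":0,"z":0,"spin":0,"gripper":0}
    - {"x":0,"y":0,"z":0,"spin":0,"gripper":0}
    - {"x":0,"y":0,"z":0,"spin":0,"gripper":0}
    - {"x":0,"y":0,"z":0,"spin":0,"gripper":0}
    - {"x":0,"y":0,"z":0,"spin":0,"gripper":0}

```text
time: 29.75
position: [0.4204, 0.3293, 0.3082]
ee_rot: [-3.142, -0.0, 2.951]
wrist_force: [-0.6, 0.4, 0.0]
opening: 0.0879
```

Call:
jog_arm:
  plan:
    - {"x":0,"y":0,"z":0,"spin":0,"gripper":0}
    - {"x":0,"y":0,"z":0,"spin":0,"gripper":0}
    - {"x":0,"y":0,"z":0,"spin":0,"gripper":0}
    - {"x":0,"y":0,"z":0,"spin":0,"gripper":0}
    - {"x":0,"y":0,"z":0,"spin":0,"gripper":0}

```text
time: 30.25
position: [0.4205, 0.3293, 0.3082]
ee_rot: [3.142, -0.0, 2.951]
wrist_force: [-1.4, -0.1, 0.4]
opening: 0.0878
```

Call:
jog_arm:
  plan:
    - {"x":0,"y":0,"z":0,"spin":0,"gripper":0}
    - {"x":0,"y":0,"z":0,"spin":0,"gripper":0}
    - {"x":0,"y":0,"z":0,"spin":0,"gripper":0}
    - {"x":0,"y":0,"z":0,"spin":0,"gripper":0}
    - {"x":0,"y":0,"z":0,"spin":0,"gripper":0}

```text
time: 30.75
position: [0.4204, 0.3293, 0.3082]
ee_rot: [-3.142, -0.0, 2.951]
wrist_force: [-0.4, 0.2, -0.1]
opening: 0.088
```

Call:
jog_arm:
  plan:
    - {"x":0,"y":0,"z":0,"spin":0,"gripper":0}
    - {"x":0,"y":0,"z":0,"spin":0,"gripper":0}
    - {"x":0,"y":0,"z":0,"spin":0,"gripper":0}
    - {"x":0,"y":0,"z":0,"spin":0,"gripper":0}
    - {"x":0,"y":0,"z":0,"spin":0,"gripper":0}

```text
time: 31.25
position: [0.4205, 0.3293, 0.3082]
ee_rot: [3.142, -0.0, 2.951]
wrist_force: [-0.5, -0.8, 0.5]
opening: 0.0878
```

Call:
jog_arm:
  plan:
    - {"x":0,"y":0,"z":0,"spin":0,"gripper":0}
    - {"x":0,"y":0,"z":0,"spin":0,"gripper":0}
    - {"x":0,"y":0,"z":0,"spin":0,"gripper":0}
    - {"x":0,"y":0,"z":0,"spin":0,"gripper":0}
    - {"x":0,"y":0,"z":0,"spin":0,"gripper":0}

```text
time: 31.75
position: [0.4205, 0.3293, 0.3082]
ee_rot: [-3.142, 0.0, 2.951]
wrist_force: [1.3, -0.2, -0.2]
opening: 0.0876
```

Call:
jog_arm:
  plan:
    - {"x":0,"y":0,"z":0,"spin":0,"gripper":0}
    - {"x":0,"y":0,"z":0,"spin":0,"gripper":0}
    - {"x":0,"y":0,"z":0,"spin":0,"gripper":0}
    - {"x":0,"y":0,"z":0,"spin":0,"gripper":0}
    - {"x":0,"y":0,"z":0,"spin":0,"gripper":0}

```text
time: 32.25
position: [0.4205, 0.3293, 0.3082]
ee_rot: [3.142, 0.0, 2.951]
wrist_force: [-0.2, -0.2, 0.1]
opening: 0.0876
```

Call:
jog_arm:
  plan:
    - {"x":0,"y":0,"z":0,"spin":0,"gripper":0}
    - {"x":0,"y":0,"z":0,"spin":0,"gripper":0}
    - {"x":0,"y":0,"z":0,"spin":0,"gripper":0}
    - {"x":0,"y":0,"z":0,"spin":0,"gripper":0}
    - {"x":0,"y":0,"z":0,"spin":0,"gripper":0}

```text
time: 32.75
position: [0.4204, 0.3293, 0.3082]
ee_rot: [-3.142, -0.0, 2.951]
wrist_force: [-0.7, 0.2, 0.1]
opening: 0.0874
```

Call:
jog_arm:
  plan:
    - {"x":0,"y":0,"z":0,"spin":0,"gripper":0}
    - {"x":0,"y":0,"z":0,"spin":0,"gripper":0}
    - {"x":0,"y":0,"z":0,"spin":0,"gripper":0}
    - {"x":0,"y":0,"z":0,"spin":0,"gripper":0}
    - {"x":0,"y":0,"z":0,"spin":0,"gripper":0}

```text
time: 33.25
position: [0.4204, 0.3293, 0.3082]
ee_rot: [-3.142, -0.0, 2.951]
wrist_force: [-0.0, -0.7, 0.1]
opening: 0.0878
```

Call:
jog_arm:
  plan:
    - {"x":0,"y":0,"z":0,"spin":0,"gripper":0}
    - {"x":0,"y":0,"z":0,"spin":0,"gripper":0}
    - {"x":0,"y":0,"z":0,"spin":0,"gripper":0}
    - {"x":0,"y":0,"z":0,"spin":0,"gripper":0}
    - {"x":0,"y":0,"z":0,"spin":0,"gripper":0}

```text
time: 33.75
position: [0.4204, 0.3293, 0.3082]
ee_rot: [-3.142, -0.0, 2.951]
wrist_force: [-0.2, -0.4, -0.1]
opening: 0.0879
```

```bash
sed -i 's/range(18)/range(14)/' chk.py
cat >> chk.py <<'E'
W=cloud(d,c).reshape(-1,3);W=W[~np.isnan(W).any(1)]
H=np.c_[(W[:,:2]-M)@u,(W[:,:2]-M)@v,W[:,2]]
X,Y,Z=H.T
for n,m in (('far',(X>.04)&(X<.115)),('near',(X>-.115)&(X<-.03))):
    p=H[m&(abs(Y)<.06)&(Z>.055)&(Z<.18)];print(n,len(p),np.percentile(p,[0.5,50,99.5],0).ravel())
E
python3 chk.py
```

```text
33.8 [ 0.0912 -0.0148  0.1231  0.0963  0.0179  0.1492] slope y,z [ 0.0195 -0.1004] zmin 0.09153552173523757
33.9 [ 0.091  -0.0148  0.123   0.0964  0.0181  0.1495] slope y,z [ 0.014  -0.0997] zmin 0.09176814234074947
34.0 [ 0.0913 -0.0151  0.123   0.0961  0.018   0.1493] slope y,z [ 0.0255 -0.089 ] zmin 0.09185800505222656
34.1 [ 0.0911 -0.0142  0.1234  0.0962  0.018   0.1494] slope y,z [ 0.0162 -0.0979] zmin 0.09093255112442622
34.2 [ 0.091  -0.0144  0.1231  0.0959  0.0177  0.1494] slope y,z [ 0.0122 -0.0987] zmin 0.09085987814441573
34.3 [ 0.0912 -0.0152  0.1226  0.0968  0.0181  0.1495] slope y,z [ 0.0227 -0.0976] zmin 0.09136878489108234
34.4 [ 0.0912 -0.0144  0.1233  0.0965  0.0185  0.1494] slope y,z [ 0.0217 -0.0937] zmin 0.09164348246828105
blower ((492.03143310546875, -322.10443115234375), (49.190059661865234, 145.02442932128906), 14.485572814941406)
far 1292 [ 0.0562 -0.0402  0.0911  0.088  -0.0138  0.1387  0.0962  0.0186  0.1788]
near 765 [-0.0857 -0.04    0.0703 -0.0565 -0.0212  0.1162 -0.0455  0.0168  0.1558]
```

```bash
python3 -c "
from plant import order
print(order.job_done())"
```

```text
the job is handed in; nothing more can be done
None
```

The job is done and handed in at about 34.5 s of the 64 s allowed; no verdict came back.

- **Blower:** I held its nozzle still for about 1.3 s, roughly 3 cm in front of the orange-ringed grille and square to it. I then laid it back on the grey mat. The last check showed it within about 1 mm of where it first lay.
- **Headphones:** I gripped the leg of the headband away from the orange cup and slid them on from the bar's free end, keeping the gripper outside the glass edge. I lowered them onto the bar and let go. They swung for several seconds, so I waited until they were still (under 0.5 mm of motion).
- **Final position:** They hang about 11 mm from the bar's middle towards the free end, and close to centred across it. They lean by about 0.1 rad, with the underside about 16 cm below the bar top (both cups' undersides measured). All of this is within the limits.
- **Other checks:** I saw no unexpected contact forces, and in the pictures the loader, canisters and glass looked undisturbed. I did not measure any of these, nor the black case, at the end.
- **Less certain:** My two estimates of the headphones' tilt differed slightly, 0.10 rad from the cup face and about 0.12 rad from the two undersides.

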